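# Move the lathe accessories to the new rack in the same order

## Robot

A 6-joint arm with a two-finger parallel gripper is mounted at the origin on a cart in front of the work surface, level with it; the furniture and walls round the work are solid. World frame = base frame: x ahead of the robot, y to its left, z up, the work surface at z = 0. Lengths are in m, angles in rad, forces in N, time in s.
With the tool pointing down it reaches from about 0.325 to 0.85 m from the base axis. Payload 4.4 kg.
Tool frame: the origin (TCP) lies midway between the tips of the shut fingers; the grasp point (between the pads) lies ctrl.grip_depth behind it (ctrl.grip_depth is the distance from the TCP to the grasp point, in m); y points along the fingers, x is the direction in which the jaws open and shut, and the axes are right-handed (so a half turn about y gives the same grasp; the last joint's range is limited). The gripper opens to 94 mm and grips with 3 to 60 N. Pads are 16 mm wide; open, the fingers measure 119 mm over their backs; the gripper's body (75 mm by 177 mm) begins 78 mm behind the grasp point.
Start: joints at [1.173, 0.207, 1.542, -0, 1.393, -0.15], TCP at [0.141, 0.557, 0.205] pointing down, gripper open.
Joint ranges: [-2.73, 2.73], [-0.86, 2.22], [0.23, 2.46], [-1.11, 4.25], [0.08, 2.63], [-2.82, 2.82]. Speed limits (rad/s): [2.79, 2.79, 3.14, 3.14, 3.14, 3.14].

## Interface

Orientations are given as a unit quaternion [w, x, y, z].
In Python, from plant import monitor, eyes, order, ctrl gives the robot as it stands. The module is installed in compiled form; this text tells all that it offers.
- The arm moves only by the shell command python3 -m crank 'ROWS' [OPENING] [FORCE]. ROWS is a JSON object of lists of equal length, an entry for each row: "linear": the shift along the tool's x, y, z in m, a list of three; "turn": the turn about the tool's y in rad. In form: {"linear": [[tx, ty, tz], ...], "turn": [turn, ...]}. A call has 1 to 8 rows; each row is the pose to reach, as a shift and turn from the pose measured when the call began, along the tool's axes at that moment; what a row does not reach only later rows make up. A row lasts 1/10 s, in which the tool goes at most 50 mm and 8.59 degrees, less where a joint would pass 70% of its speed; a pose out of reach is approached as far as the arm can. A call with a gripper value outside its range is refused whole. OPENING is the gripper command: -1 is shut, 1 is fully open, values between are in proportion, set as the call begins (- or left out, the last holds). The fingers move at their own pace and stop on an object; FORCE is the grip in N (left out, the last holds). Time passes only in rows, so rows that repeat a pose let the fingers close. It gives the time, the measured TCP pose, the force and the opening at its end, in the units of the state.
- monitor.get_state(): the state, without advancing time (a new reading comes with each control period).
- eyes.read_camera(name): name is "side" or "top"; returns a dict with "color" (384x512x3 uint8, red, green, blue), "fx", "fy", "cx", "cy" (pixels), "T" (4x4, takes a point from camera to world coordinates). Camera axes: x right, y down, z forward; pixel columns grow to the right and rows downward; lengths in m; the calibration is good to about 2 mm. A picture is of the moment at which its call begins. There is no depth.
- order.sign_off(): hands the job in, once; it reports no verdict.
Trained networks look in a picture, given as the dict that the camera call returned (one of the last four; its "shot" number tells which), for a name from the list of things; names that differ only in an ending like _2 or _b are one class to them, and where a whole thing is asked for, a point or a joint stands for the part that bears it (a point fixed in the world has none). Each returns a list of dicts, best first, with "p" (0 to 1); they miss things now and then, are a little off and sometimes report something else, mostly with a low value. They report only what shows in the picture. A call takes as long as a camera call. They do not tell look-alikes from the thing itself.
- eyes.recognise(picture, target): "centre" ([x, y, z] in m, in the coordinates of the camera as it stood for that picture, good to about 4 mm: the middle of the surface that is visible of it).
The state is a dict: "time_s": time; "qpos": joint angles; "qd": joint speeds; "tau": joint torques, N m; "position": TCP position; "tool_rot": TCP orientation; "ft_force": force on the tool from outside, world axes, zero at the start; "wrist_torque": the same for the moment, N m; "width": finger opening in m.
Only numpy, scipy, OpenCV 4.12 (cv2) and the standard library are available. Lean on these libraries where they do the work, as an engineer would, in place of code of your own. Each camera call takes 0.05 s, during which the arm holds its last target.

## Task

The four Morse-taper lathe accessories stand in the green steel rack in the order in which they will be used at the lathe. Move them all to the new wooden rack in the same order from left to right as they stand now, each shank right down in its hole so that the collar rests on the wood.

Things in the scene. Friction and masses are not known exactly. Their poses are not given: they have to be found in the camera images.
- live_centre: Revolving live centre: red round body 40 mm in diameter, 8 to 33 mm above the origin, bright steel cone on top, its point at 62 mm; 0.34 kg. Below it a collar (42 mm diameter, 5 mm thick) and a tapered shank 60 mm long, 18 mm in diameter at the collar, 14 mm near its end, round tip 9 mm. Origin on the axis at the collar's underside, z up; yaw does not matter.
- drive_spur: Four-prong drive spur: bright steel barrel 30 mm in diameter, 8 to 34 mm above the origin, four dark prongs in a cross and a pin on top (49 mm); 0.3 kg. Below it a collar (42 mm diameter, 5 mm thick) and a tapered shank 60 mm long, 18 mm in diameter at the collar, 14 mm near its end, round tip 9 mm. Origin on the axis at the collar's underside, z up; yaw does not matter.
- cup_centre: Cup centre: brass-coloured body 34 mm in diameter, 8 to 28 mm above the origin, narrowing to a 25 mm ring-shaped cup, top at 47 mm; 0.32 kg. Below it a collar (42 mm diameter, 5 mm thick) and a tapered shank 60 mm long, 18 mm in diameter at the collar, 14 mm near its end, round tip 9 mm. Origin on the axis at the collar's underside, z up; yaw does not matter.
- drill_chuck: Drill chuck, jaws up, the tallest: dark grey body up to 43 mm in diameter, top 75 mm above the origin, grip it 15 to 50 mm above the origin; 0.43 kg. Below it a collar (42 mm diameter, 5 mm thick) and a tapered shank 60 mm long, 18 mm in diameter at the collar, 14 mm near its end, round tip 9 mm. Origin on the axis at the collar's underside, z up; yaw does not matter.
- steel_rack: Green sheet-steel rack, fixed, 80 mm deep (x), 384 mm long with its feet (y), top face 68 mm above the bench; the four accessories stand in it at the start. Origin on the bench under its middle; +y to the robot's left, at most 0.2 rad askew. Four black sockets at x = 0, y = +111, +37, -37, -111 mm (left to right).
- socket_live_centre: Black plastic ring fixed in the green rack, 54 mm outside, 26 mm bore, top 72 mm above the bench; the one in which the live centre stands at the start, collar on the ring. It stays and so marks that place in the row. Origin on the axis, 12 mm below its top. All four look alike.
- socket_drive_spur: Black plastic ring fixed in the green rack, 54 mm outside, 26 mm bore, top 72 mm above the bench; the one in which the drive spur stands at the start, collar on the ring. It stays and so marks that place in the row. Origin on the axis, 12 mm below its top. All four look alike.
- socket_cup_centre: Black plastic ring fixed in the green rack, 54 mm outside, 26 mm bore, top 72 mm above the bench; the one in which the cup centre stands at the start, collar on the ring. It stays and so marks that place in the row. Origin on the axis, 12 mm below its top. All four look alike.
- socket_drill_chuck: Black plastic ring fixed in the green rack, 54 mm outside, 26 mm bore, top 72 mm above the bench; the one in which the drill chuck stands at the start, collar on the ring. It stays and so marks that place in the row. Origin on the axis, 12 mm below its top. All four look alike.
- wooden_rack: Pale wooden rack, fixed, empty; 92 mm deep (x), 364 mm long (y), board top 68 mm above the bench, brown end cheeks 6 mm higher. Origin on the bench under its middle; +y to the robot's left, at most 0.2 rad askew. Four 27 mm holes at x = 0, y = +111, +37, -37, -111 mm (left to right), open down to the bench. An accessory fully down has its origin at 68 mm.
Mind the look-alikes: they are no part of the job. What is shaped like the drive_spur but orange or purple is not meant.

How it is judged:
By the outcome, as a careful person would: the job done as asked, in the order asked, and still so for the second after the job is handed in, with the robot touching nothing.
It also fails if it takes over 96 s, if anything falls off the work surface, if the arm or the gripper's body presses on something with over 40 N, if the wrist force passes 120 N, or if a joint passes its speed limit or range.

## Working session

There is one attempt and no reset: what is moved stays moved. The work goes in short steps, Python scripts to look and compute and a shell command to move; the robot and the scene stay as the last step left them, time stands still between calls to the robot, and variables do not carry over. Pictures are saved under pics/ and viewed, and the job is handed in when it is done.

```bash
mkdir -p pics; python3 - <<'E'
from plant import monitor, eyes, order, ctrl
import cv2
s=monitor.get_state(); print({k:s[k] for k in ('time_s','position','tool_rot','ft_force','width','qpos')}, ctrl.grip_depth)
for n in('side','top'):
    p=eyes.read_camera(n); cv2.imwrite(f'pics/{n}0.png',p['color'][:,:,::-1]); print(n,p['fx'],p['cx'],p['cy'],p['T'])
    for t in('live_centre','drive_spur','cup_centre','drill_chuck','wooden_rack','steel_rack','socket_live_centre'):
        for d in eyes.recognise(p,t)[:5]:
            w=(p['T']@[*d['centre'],1])[:3]; c=d['centre']
            print(t,round(d['p'],2),w.round(3),[round(p['fx']*c[0]/c[2]+p['cx']),round(p['fy']*c[1]/c[2]+p['cy'])])
E
```

```text
{'time_s': 0.0, 'position': array([0.14073078, 0.55667603, 0.20429668]), 'tool_rot': array([-0.55756693,  0.55835447,  0.43367221, -0.4350722 ]), 'ft_force': array([0.10684   , 0.25762905, 0.21242685]), 'width': 0.09406456105173255, 'qpos': array([ 1.17248644e+00,  2.07414199e-01,  1.54294856e+00, -3.27930916e-06,
        1.39350154e+00, -1.50498550e-01])} 0.0188
side 442.9932084122727 256.36030493608007 201.3551076910419 [[-0.97441793 -0.13450663  0.18004906  0.30423449]
 [-0.22472765  0.57358354 -0.78771784  0.81388009]
 [ 0.0026801  -0.80802839 -0.58913745  0.71324702]
 [ 0.          0.          0.          1.        ]]
live_centre 0.7 [ 0.45  -0.038  0.108] [276, 193]
drive_spur 0.8 [ 0.328 -0.163  0.079] [332, 182]
drive_spur 0.73 [ 0.437 -0.117  0.092] [287, 182]
drive_spur 0.73 [ 0.332 -0.075  0.071] [326, 204]
drive_spur 0.69 [0.335 0.11  0.072] [316, 253]
cup_centre 0.67 [0.483 0.106 0.096] [248, 233]
drill_chuck 0.94 [0.463 0.034 0.12 ] [265, 206]
wooden_rack 0.78 [0.637 0.021 0.068] [195, 210]
wooden_rack 0.58 [0.479 0.107 0.097] [250, 234]
steel_rack 0.74 [0.468 0.125 0.0
[... 190 characters left out ...]
.3644254462438 252.5097321460293 193.82655698099478 [[ 0.012314   -0.9911669   0.1320475   0.36787296]
 [-0.99944698 -0.00812099  0.03224552 -0.0345972 ]
 [-0.03088834 -0.13237155 -0.99071877  0.98781946]
 [ 0.          0.          0.          1.        ]]
live_centre 0.71 [ 0.455 -0.048  0.109] [271, 207]
drive_spur 0.72 [ 0.438 -0.12   0.11 ] [304, 215]
drive_spur 0.58 [0.339 0.101 0.096] [204, 259]
drive_spur 0.53 [ 0.336 -0.176  0.096] [329, 262]
drive_spur 0.52 [ 0.334 -0.08   0.092] [285, 263]
cup_centre 0.54 [0.478 0.093 0.105] [209, 197]
drill_chuck 0.58 [0.467 0.019 0.134] [241, 201]
wooden_rack 0.74 [ 0.635 -0.053  0.068] [274, 134]
steel_rack 0.79 [ 0.462 -0.018  0.067] [258, 206]
```

```bash
python3 - <<'E'
import cv2
for n,r in(('side',(150,300,150,380)),('top',(90,290,150,370))):
    a=cv2.imread(f'pics/{n}0.png')[r[0]:r[1],r[2]:r[3]]
    cv2.imwrite(f'pics/{n}0c.png',cv2.resize(a,None,fx=3,fy=3,interpolation=cv2.INTER_CUBIC)[:600,:800])
E
```

```text
(no output)
```

View pics/side0.png

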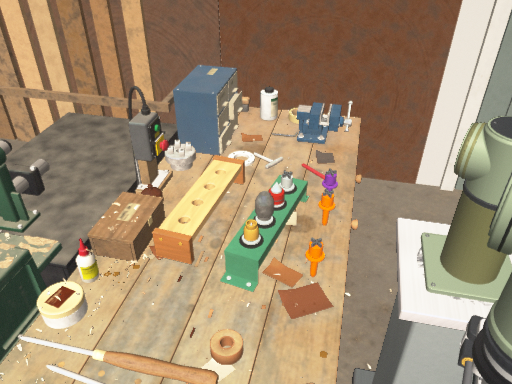

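View pics/top0.png

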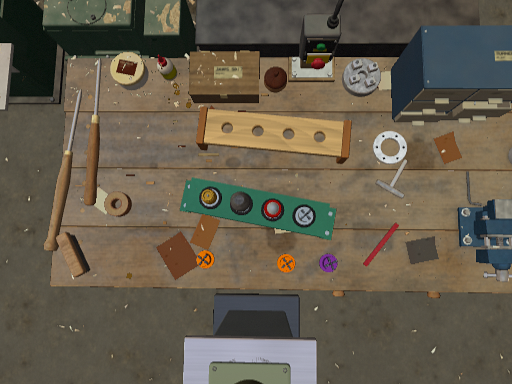

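```bash
ls pics
```

```text
side0.png
side0c.png
top0.png
top0c.png
```

View pics/top0c.png

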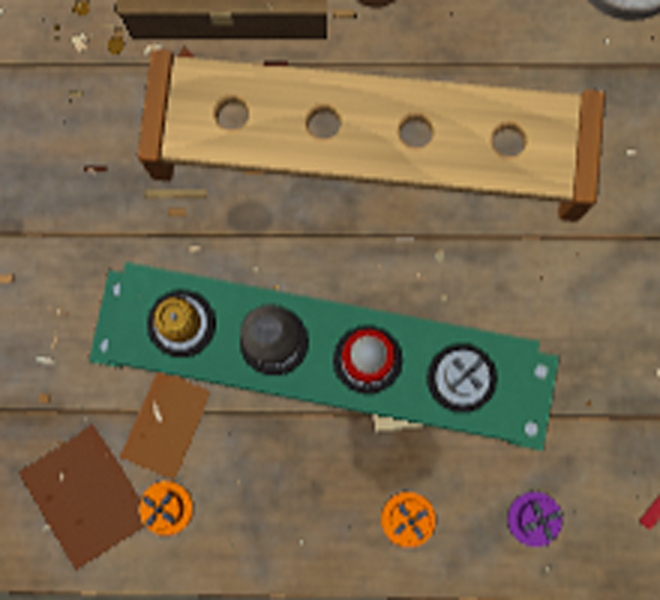

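View pics/side0c.png

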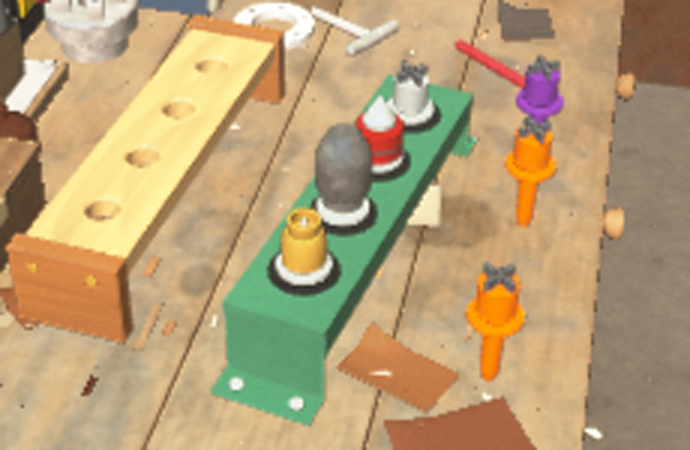

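```bash
cat > h.py <<'E'
from plant import monitor, eyes, order, ctrl
import numpy as np, cv2
from scipy.optimize import minimize, least_squares
from scipy.spatial.transform import Rotation as Rn
def proj(p,W):
    W=np.atleast_2d(W); T=np.linalg.inv(p['T']); c=W@T[:3,:3].T+T[:3,3]
    return np.c_[p['fx']*c[:,0]/c[:,2]+p['cx'],p['fy']*c[:,1]/c[:,2]+p['cy']]
def ray(p,uv,z):
    d=p['T'][:3,:3]@[(uv[0]-p['cx'])/p['fx'],(uv[1]-p['cy'])/p['fy'],1]; o=p['T'][:3,3]
    return o+d*(z-o[2])/d[2]
YS=np.array([.111,.037,-.037,-.111])
def places(q,z): return np.c_[q[0]-np.sin(q[2])*YS,q[1]+np.cos(q[2])*YS,0*YS+z]
def samp(img,uv): return cv2.remap(img,uv[None,:,0].astype(np.float32),uv[None,:,1].astype(np.float32),cv2.INTER_LINEAR)[0]
def rot():
    q=monitor.get_state()['tool_rot']; return Rn.from_quat([q[1],q[2],q[3],q[0]]).as_matrix()
A=np.linspace(0,2*np.pi,48,endpoint=False)
def circ(c,r): return np.c_[c[0]+r*np.cos(A),c[1]+r*np.sin(A),0*A+c[2]]
E
python3 - <<'E'
from h import *
print(rot().round(3))
P={n:eyes.read_camera(n) for n in('top','side')}
def cost(q,z,rin,rout,img,vs):
    s=0
    for n in vs:
        for c in places(q,z):
            s+=sum(samp(img[n],proj(P[n],circ(c,r))).mean() for r in rin)/len(rin)-sum(samp(img[n],proj(P[n],circ(c,r))).mean() for r in rout)/len(rout)
    return s
blue={n:P[n]['color'].astype(np.float32)[:,:,0] for n in P}   # wood: red channel bright
mx={n:P[n]['color'].astype(np.float32)[:,:,1] for n in P}   # ring vs green
for name,z,ri,ro,img,q0 in(('wood',.068,[9,11,12.5],[14.5,16,18],blue,[.633,-.055,-.1]),('steel',.072,[24,25,26],[28,29.5,31],mx,[.459,-.012,-.16])):
    for vs in(['top'],['side'],['top','side']):
        best=None
        for dx in(-.006,0,.006):
          for dy in(-.006,0,.006):
            r=minimize(cost,np.add(q0,[dx,dy,0]),args=(z,np.array(ri)/1e3,np.array(ro)/1e3,img,vs),method='Nelder-Mead',options=dict(initial_simplex=np.add(q0,[dx,dy,0])+np.array([[0,0,0],[.004,0,0],[0,.004,0],[0,0,.04]])))
            if best is None or r.fun<best.fun: best=r
        print(name,vs,best.x.round(4),round(best.fun,1))
    print(places(best.x,z).round(4))
    for n in P:
        im=P[n].setdefault('ov',cv2.resize(P[n]['color'][:,:,::-1],None,fx=3,fy=3,interpolation=cv2.INTER_CUBIC))
        for c in places(best.x,z):
            cv2.polylines(im,[((proj(P[n],circ(c,.0135 if name=='wood' else .027))+.5)*3*16).astype(int)],True,(255,0,255),1,shift=4)
cv2.imwrite('pics/top1.png',P['top']['ov'][270:800,480:1200]);cv2.imwrite('pics/side1.png',P['side']['ov'][430:900,430:1000])
E
```

```text
[[ 0.245 -0.    -0.969]
 [ 0.969  0.     0.245]
 [ 0.    -1.     0.   ]]
wood ['top'] [ 0.6405 -0.0509 -0.0955] -262.2
wood ['side'] [ 0.6405 -0.049  -0.0956] -82.0
wood ['top', 'side'] [ 0.6405 -0.0507 -0.0946] -337.2
[[ 0.651   0.0598  0.068 ]
 [ 0.644  -0.0138  0.068 ]
 [ 0.637  -0.0875  0.068 ]
 [ 0.63   -0.1612  0.068 ]]
steel ['top'] [ 0.4606 -0.0144 -0.1838] -261.9
steel ['side'] [ 0.4596 -0.0111 -0.1863] -155.6
steel ['top', 'side'] [ 0.4603 -0.0139 -0.1836] -392.5
[[ 0.4806  0.0952  0.072 ]
 [ 0.4671  0.0224  0.072 ]
 [ 0.4536 -0.0503  0.072 ]
 [ 0.4401 -0.1231  0.072 ]]
```

View pics/top1.png

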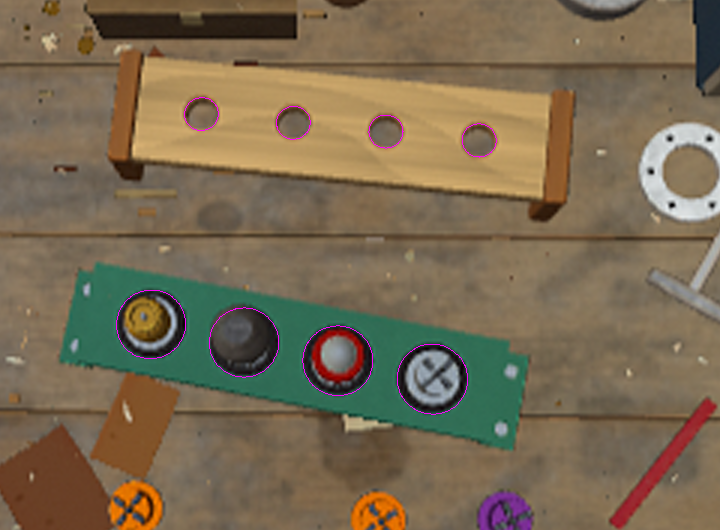

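View pics/side1.png

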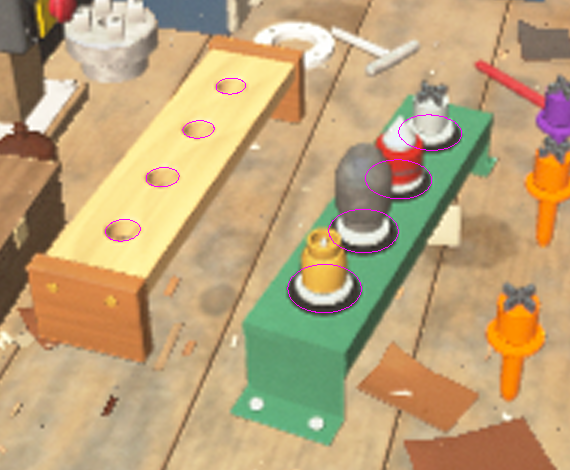

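Candidates for the spur: silver in the green rack, top px (304,215); orange at (204,259) and (286,263) and purple at (328,262) are look-alikes and are left out. The fits sit on the holes and rings. The row from left to right is cup (209,197), chuck (241,201), live centre (271,207), silver spur (304,215), checked in the close crop. It maps i→i to the wooden holes.

```bash
cat >> h.py <<'E'
SO=np.array([[.4806,.0952],[.4671,.0224],[.4536,-.0503],[.4401,-.1231]]); WO=np.array([[.651,.0598],[.644,-.0138],[.637,-.0875],[.630,-.1612]])
def go(x,y,z,yaw=None):
    s=monitor.get_state();R=rot(); d=R.T@(np.array([x,y,z])-s['position'])
    a=np.arctan2(R[1,0],R[0,0]); print('lin',d.round(4),'turn',None if yaw is None else round(a-yaw,4),'tcp',s['position'].round(4),'w',round(s['width'],4),'F',s['ft_force'].round(1),'t',round(s['time_s'],2),'tilt',R[:,1].round(3))
E
python3 - <<'E'
from h import *
p=eyes.read_camera('top')
for uv,z in(((258,103),0),((258,78),.08),((190,53),.08),((190,100),0),((302,68),.2),((338,75),.02),((338,60),.2)): print(uv,z,ray(p,uv,z).round(3))
p=eyes.read_camera('side')
for uv,z in(((140,262),0),((140,236),.08),((163,190),.08)): print(uv,z,ray(p,uv,z).round(3))
go(*SO[0],.19,-.1836)
E
```

```text
(258, 103) 0 [ 0.737 -0.014  0.   ]
(258, 78) 0.08 [ 0.77  -0.015  0.08 ]
(190, 53) 0.08 [0.834 0.152 0.08 ]
(190, 100) 0 [0.745 0.164 0.   ]
(302, 68) 0.2 [ 0.739 -0.109  0.2  ]
(338, 75) 0.02 [ 0.804 -0.217  0.02 ]
(338, 60) 0.2 [ 0.756 -0.184  0.2  ]
(140, 262) 0 [0.729 0.152 0.   ]
(140, 236) 0.08 [0.717 0.151 0.08 ]
(163, 190) 0.08 [ 0.737 -0.026  0.08 ]
lin [-0.3649  0.0154 -0.4426] turn 1.5066 tcp [0.141  0.5575 0.2055] w 0.094 F [-0.7  0.5  0.5] t 1.0 tilt [-0.  0. -1.]
```

```bash
python3 - <<'E'
import cv2,numpy as np
a=cv2.imread('pics/top0.png')[0:110,180:350]; b=cv2.imread('pics/side0.png')[80:260,90:210]
a=cv2.resize(a,None,fx=4,fy=4,interpolation=2)
b=cv2.resize(b,None,fx=3,fy=3,interpolation=2)
cv2.imwrite('pics/posta.png',a);cv2.imwrite('pics/postb.png',b)
E
```

```text
(no output)
```

View pics/posta.png

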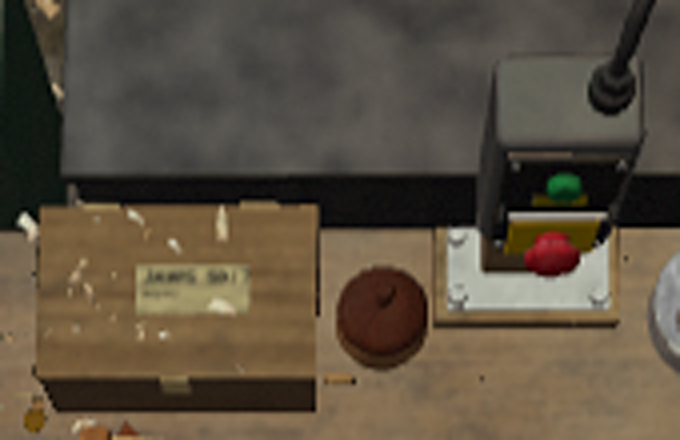

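View pics/postb.png

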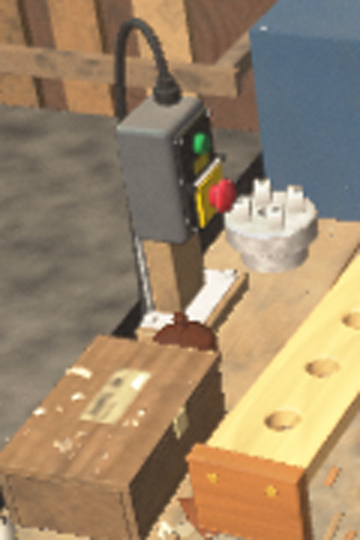

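```bash
cat >> h.py <<'E'
def tri(pt,ps,a,b):
    M=[];v=[]
    for p,uv in((pt,a),(ps,b)):
        d=p['T'][:3,:3]@[(uv[0]-p['cx'])/p['fx'],(uv[1]-p['cy'])/p['fy'],1];d/=np.linalg.norm(d);Q=np.eye(3)-np.outer(d,d);M.append(Q);v.append(Q@p['T'][:3,3])
    return np.linalg.lstsq(np.vstack(M),np.hstack(v),rcond=None)[0]
E
python3 - <<'E'
from h import *
t=eyes.read_camera('top');s=eyes.read_camera('side')
print(tri(t,s,(317.8,63.7),(164.3,145)),tri(t,s,(190,94),(132.3,239.5)))
E
```

```text
[ 0.778199   -0.15062378  0.13642558] [0.73626002 0.15134905 0.06615734]
```

```bash
python3 -m crank '{"linear":[[-0.365,0,-0.443],[-0.365,0,-0.443],[-0.365,0,-0.443],[-0.365,0,-0.443],[-0.365,0,-0.443],[-0.365,0,-0.443],[-0.365,0,-0.443],[-0.365,0,-0.443]],"turn":[1.507,1.507,1.507,1.507,1.507,1.507,1.507,1.507]}' 1 25; python3 -c "
from h import *
go(*SO[0],.19,-.1836)"
```

```text
time_s: 1.9
position: [0.3789, 0.2335, 0.2059]
tool_rot: [0.706, -0.706, -0.042, 0.041]
ft_force: [0.4, 0.7, -1.0]
width: 0.094
lin [ 0.0849  0.0159 -0.1492] turn 0.3006 tcp [0.3789 0.2335 0.2059] w 0.094 F [ 0.4  0.7 -1. ] t 1.9 tilt [ 0.001  0.001 -1.   ]
```

```bash
python3 -m crank '{"linear":[[0.085,0.01,-0.149],[0.085,0.01,-0.149],[0.085,0.01,-0.149],[0.085,0.01,-0.149],[0.085,0.01,-0.149],[0.085,0.01,-0.149]],"turn":[0.3,0.3,0.3,0.3,0.3,0.3]}'; python3 -c "
from h import *
go(*SO[0],.079,-.1836)
for n in('top','side'):
    p=eyes.read_camera(n); cv2.imwrite(f'pics/a_{n}.png',p['color'][:,:,::-1])"
```

```text
time_s: 2.5
position: [0.4804, 0.0954, 0.1958]
tool_rot: [0.705, -0.704, 0.065, -0.065]
ft_force: [-1.1, 1.4, 0.2]
width: 0.0944
lin [ 0.0002  0.1168 -0.0003] turn -0.0006 tcp [0.4804 0.0954 0.1958] w 0.0944 F [-1.1  1.4  0.2] t 2.5 tilt [ 0.     0.001 -1.   ]
```

View pics/a_side.png

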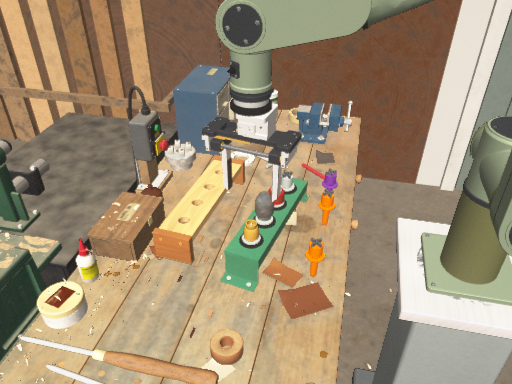

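```bash
python3 -c "
from h import *
p=eyes.read_camera('side');x=monitor.get_state()['position'];print(proj(p,x),proj(p,x+rot()[:,0]*.047),proj(p,x-rot()[:,0]*.047))"
python3 -m crank '{"linear":[[0,0.03,0],[0,0.06,0],[0,0.09,0],[0,0.11,0],[0,0.117,0],[0,0.117,0]],"turn":[0,0,0,0,0,0]}'; python3 -c "
from h import *
go(*SO[0],.079,-.1836)
p=eyes.read_camera('side');cv2.imwrite('pics/b.png',cv2.resize(p['color'][100:300,150:350,::-1],None,fx=3,fy=3))"
```

```text
[[250.76691874 192.97517341]] [[230.0015345  187.74382805]] [[272.23385675 198.38325857]]
time_s: 3.25
position: [0.4788, 0.0977, 0.0783]
tool_rot: [0.705, -0.704, 0.064, -0.063]
ft_force: [0.1, -0.6, -0.3]
width: 0.0939
lin [ 0.0022 -0.0007 -0.0021] turn 0.0042 tcp [0.4788 0.0977 0.0783] w 0.0939 F [ 0.1 -0.6 -0.3] t 3.25 tilt [-0.001  0.001 -1.   ]
```

View pics/b.png

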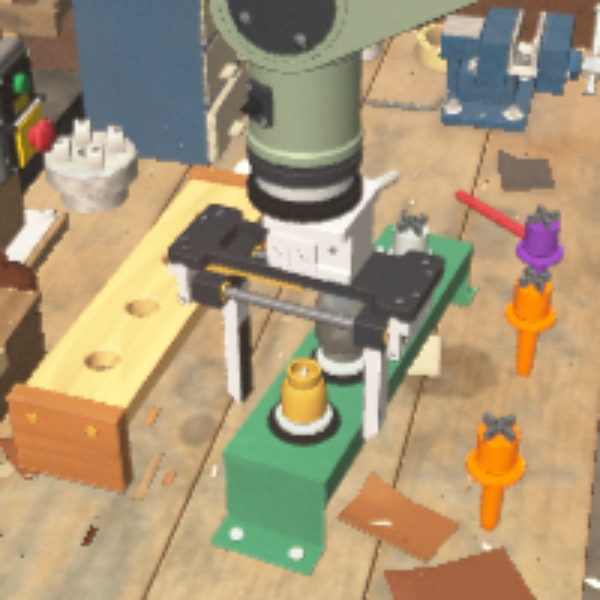

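```bash
python3 -m crank '{"linear":[[0.002,0,-0.002],[0.002,0,-0.002],[0.002,0,-0.002],[0.002,0,-0.002],[0.002,0,-0.002],[0.002,0,-0.002],[0.002,0,-0.002],[0.002,0,-0.002]],"turn":[0,0,0,0,0,0,0,0]}' -1 30; python3 -c "
from h import *
go(*SO[0],.079,-.1836)"
```

```text
time_s: 4.1
position: [0.4814, 0.0952, 0.0793]
tool_rot: [0.705, -0.704, 0.063, -0.064]
ft_force: [1.6, 0.2, 1.8]
width: 0.0335
lin [-0.0008  0.0003 -0.0001] turn 0.0038 tcp [0.4814 0.0952 0.0793] w 0.0335 F [1.6 0.2 1.8] t 4.1 tilt [ 0.001  0.001 -1.   ]
```

```bash
python3 -m crank '{"linear":[[0,-0.01,0],[0,-0.03,0],[0,-0.06,0],[0,-0.085,0],[0,-0.09,0],[0,-0.09,0]],"turn":[0,0,0,0,0,0]}'; python3 -c "
from h import *
go(*WO[0],.165,-.0946)
for n in('top','side'):
    p=eyes.read_camera(n);cv2.imwrite(f'pics/c_{n}.png',cv2.resize(p['color'][100:300,150:350,::-1],None,fx=3,fy=3))"
```

```text
time_s: 4.7
position: [0.4817, 0.0951, 0.1699]
tool_rot: [0.705, -0.704, 0.063, -0.064]
ft_force: [-0.2, 0.0, -3.9]
width: 0.0331
lin [ 0.1729  0.0053 -0.0045] turn -0.0852 tcp [0.4817 0.0951 0.1699] w 0.0331 F [-0.2  0.  -3.9] t 4.7 tilt [ 0.002  0.001 -1.   ]
```

View pics/c_side.png

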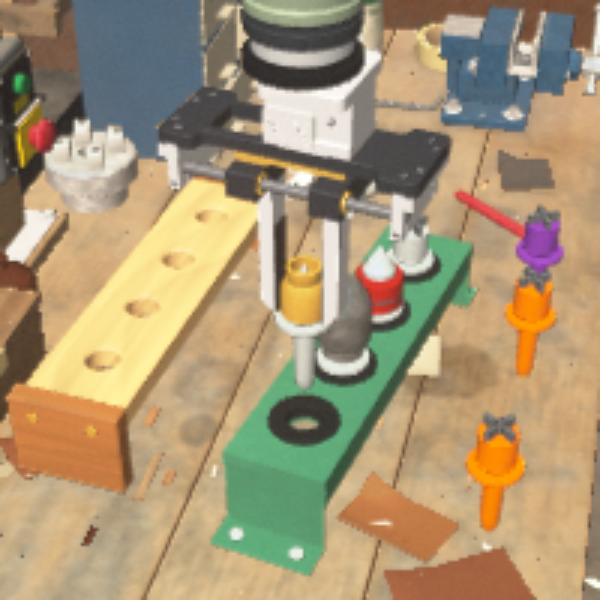

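View pics/c_top.png

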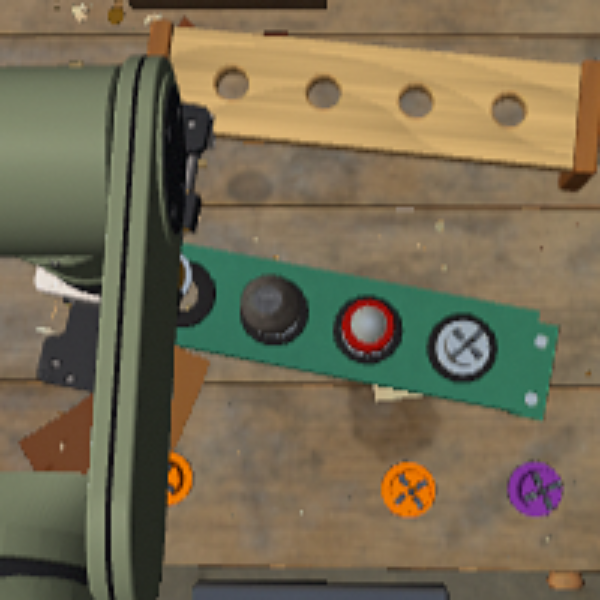

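```bash
python3 -m crank '{"linear":[[0.04,0.002,-0.001],[0.08,0.002,-0.002],[0.12,0.002,-0.003],[0.155,0.002,-0.004],[0.173,0.002,-0.0045],[0.173,0.002,-0.0045],[0.173,0.002,-0.0045]],"turn":[-0.02,-0.04,-0.06,-0.08,-0.085,-0.085,-0.085]}'; cat >> h.py <<'E'
def chk(i,toff,name):
    s=monitor.get_state();R=rot();x=s['position'];o=x+R[:,1]*toff
    p=eyes.read_camera('side')
    print('shank tip pred px',proj(p,o+R[:,1]*.060).round(1),'collar',proj(p,o).round(1),'hole',proj(p,[*WO[i],.068]).round(1))
    im=cv2.resize(p['color'][:,:,::-1],None,fx=4,fy=4,interpolation=2)
    for q,c in((o+R[:,1]*.06,(255,0,255)),(o,(255,0,255)),(np.array([*WO[i],.068]),(255,0,0))):
        u=((proj(p,q)[0]+.5)*4).astype(int); cv2.drawMarker(im,tuple(int(v) for v in u),c,0,12,1)
    h=proj(p,[*WO[i],.068])[0]*4; r0=int(max(h[1]-380,0));c0=int(max(h[0]-250,0))
    cv2.imwrite(name,im[r0:r0+500,c0:c0+500])
E
python3 -c "
from h import *
go(*WO[0],.08,-.0946);chk(0,.007,'pics/d.png')"
```

```text
time_s: 5.5
position: [0.6475, 0.0597, 0.1626]
tool_rot: [0.707, -0.706, 0.036, -0.031]
ft_force: [-0.2, 0.2, -4.4]
width: 0.0333
lin [0.0041 0.0825 0.0003] turn -0.0005 tcp [0.6475 0.0597 0.1626] w 0.0333 F [-0.2  0.2 -4.4] t 5.5 tilt [-0.008  0.001 -1.   ]
shank tip pred px [[184.1 210.3]] collar [[181.4 188.7]] hole [[183.6 219.4]]
```

View pics/d.png

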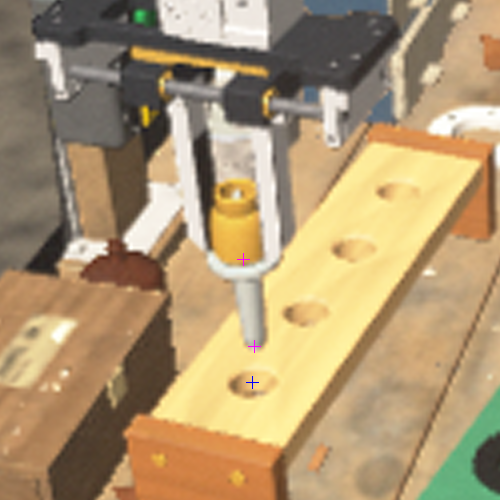

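```bash
python3 -m crank '{"linear":[[0.003,0.01,0],[0.003,0.03,0],[0.003,0.05,0],[0.003,0.065,0],[0.003,0.078,0],[0.003,0.083,0],[0.003,0.083,0]],"turn":[0,0,0,0,0,0,0]}'; python3 -c "
from h import *
go(*WO[0],.075,-.0946);chk(0,.007,'pics/e.png')"
```

```text
time_s: 6.25
position: [0.649, 0.0599, 0.0791]
tool_rot: [0.707, -0.706, 0.037, -0.03]
ft_force: [-0.6, 0.5, -3.4]
width: 0.0335
lin [0.002  0.0041 0.0001] turn -0.0 tcp [0.649  0.0599 0.0791] w 0.0335 F [-0.6  0.5 -3.4] t 6.25 tilt [-0.009  0.001 -1.   ]
shank tip pred px [[186.8 237.8]] collar [[184.3 218.2]] hole [[183.6 219.4]]
```

View pics/e.png

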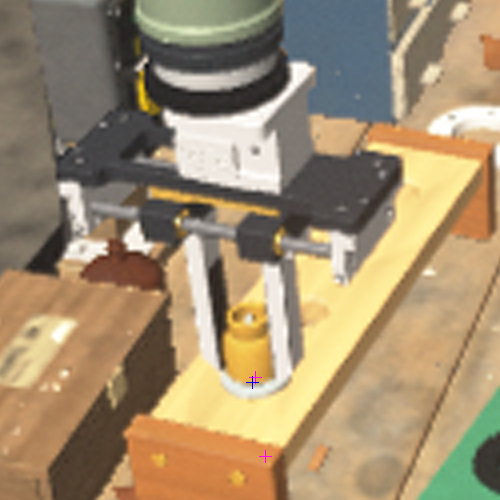

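```bash
python3 -m crank '{"linear":[[0.001,0.002,0],[0.001,0.0045,0],[0.001,0.0045,0]],"turn":[0,0,0]}'; python3 -m crank '{"linear":[[0,0,0],[0,0,0],[0,0,0],[0,0,0],[0,0,0]],"turn":[0,0,0,0,0]}' 1;  python3 -m crank '{"linear":[[0,-0.03,0],[0,-0.07,0],[0,-0.11,0],[0,-0.12,0],[0,-0.12,0]],"turn":[0,0,0,0,0]}';python3 -c "
from h import *
go(*SO[1],.19,-.1836);chk(0,.007,'pics/f.png')"
```

```text
time_s: 6.6
position: [0.651, 0.0597, 0.0759]
tool_rot: [0.707, -0.706, 0.036, -0.031]
ft_force: [-0.1, 0.6, -3.6]
width: 0.0332
time_s: 7.1
position: [0.6513, 0.0597, 0.0763]
tool_rot: [0.707, -0.706, 0.036, -0.031]
ft_force: [0.4, -0.3, 0.3]
width: 0.0696
time_s: 7.6
position: [0.6537, 0.0595, 0.1993]
tool_rot: [0.707, -0.706, 0.033, -0.033]
ft_force: [-0.5, -0.3, -0.7]
width: 0.0938
lin [-0.1823  0.0092 -0.0546] turn 0.0889 tcp [0.6537 0.0595 0.1993] w 0.0938 F [-0.5 -0.3 -0.7] t 7.6 tilt [ 0.     0.001 -1.   ]
shank tip pred px [[179.8 196.8]] collar [[177.1 174.4]] hole [[183.6 219.4]]
```

View pics/f.png

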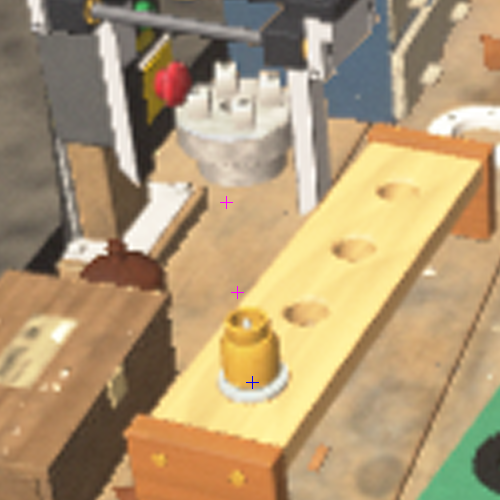

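The cup is seated. Next is the chuck.

```bash
python3 -m crank '{"linear":[[-0.18,0,-0.055],[-0.182,0,-0.055],[-0.182,0,-0.055],[-0.182,0,-0.055],[-0.182,0,-0.055],[-0.182,0,-0.055],[-0.182,0,-0.055]],"turn":[0.04,0.089,0.089,0.089,0.089,0.089,0.089]}'; python3 -c "
from h import *
go(*SO[1],.086,-.1836)"
```

```text
time_s: 8.35
position: [0.4664, 0.022, 0.1967]
tool_rot: [0.704, -0.704, 0.067, -0.063]
ft_force: [-0.1, -0.1, 0.7]
width: 0.0944
lin [0.0013 0.1106 0.0004] turn -0.0001 tcp [0.4664 0.022  0.1967] w 0.0944 F [-0.1 -0.1  0.7] t 8.35 tilt [-0.005  0.001 -1.   ]
```

```bash
python3 -m crank '{"linear":[[0.001,0.03,0],[0.001,0.06,0],[0.001,0.09,0],[0.001,0.105,0],[0.001,0.111,0],[0.001,0.111,0]],"turn":[0,0,0,0,0,0]}'; python3 -c "
from h import *
go(*SO[1],.086,-.1836)
p=eyes.read_camera('side');cv2.imwrite('pics/g.png',cv2.resize(p['color'][100:300,150:350,::-1],None,fx=3,fy=3))"
```

```text
time_s: 8.95
position: [0.467, 0.0222, 0.0846]
tool_rot: [0.705, -0.704, 0.067, -0.062]
ft_force: [-0.8, 0.2, -0.3]
width: 0.0939
lin [ 0.0001 -0.0014  0.0002] turn 0.0002 tcp [0.467  0.0222 0.0846] w 0.0939 F [-0.8  0.2 -0.3] t 8.95 tilt [-0.008  0.002 -1.   ]
```

View pics/g.png

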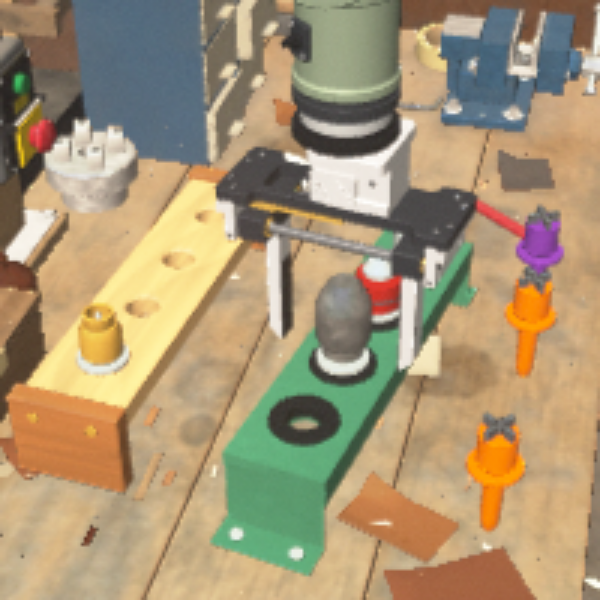

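```bash
python3 -m crank '{"linear":[[0,-0.001,0],[0,-0.001,0],[0,-0.001,0],[0,-0.001,0],[0,-0.001,0],[0,-0.001,0],[0,-0.001,0]],"turn":[0,0,0,0,0,0,0]}' -1 35; python3 -m crank '{"linear":[[0,-0.01,0],[0,-0.03,0],[0,-0.06,0],[0,-0.085,0],[0,-0.09,0],[0,-0.09,0]],"turn":[0,0,0,0,0,0]}'; python3 -c "
from h import *
go(*WO[1],.173,-.0946)
p=eyes.read_camera('side');cv2.imwrite('pics/i.png',cv2.resize(p['color'][100:300,150:350,::-1],None,fx=3,fy=3))"
```

```text
time_s: 9.7
position: [0.4676, 0.0221, 0.0867]
tool_rot: [0.704, -0.704, 0.067, -0.063]
ft_force: [0.3, 0.2, 0.6]
width: 0.0422
time_s: 10.3
position: [0.4683, 0.0219, 0.1772]
tool_rot: [0.704, -0.704, 0.066, -0.063]
ft_force: [-0.8, 0.6, -4.2]
width: 0.0423
lin [ 0.1793  0.0033 -0.0031] turn -0.0888 tcp [0.4683 0.0219 0.1772] w 0.0423 F [-0.8  0.6 -4.2] t 10.3 tilt [-0.004  0.001 -1.   ]
```

View pics/i.png

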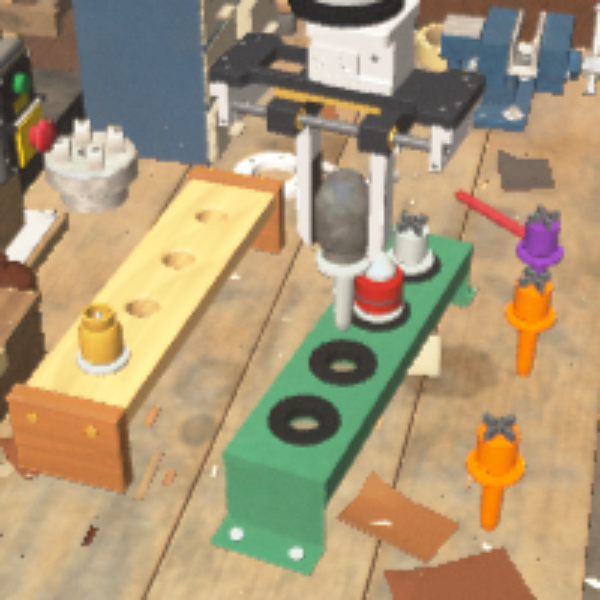

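```bash
python3 -m crank '{"linear":[[0.04,0,-0.001],[0.08,0,-0.001],[0.12,0,-0.002],[0.155,0,-0.003],[0.179,0,-0.003],[0.181,0,-0.003],[0.181,0,-0.003],[0.181,0,-0.003]],"turn":[-0.02,-0.04,-0.06,-0.08,-0.089,-0.089,-0.089,-0.089]}'; python3 -c "
from h import *
go(*WO[1],.081,-.0946);chk(1,.013,'pics/j.png')"
```

```text
time_s: 11.15
position: [0.6427, -0.0135, 0.1725]
tool_rot: [0.707, -0.706, 0.037, -0.029]
ft_force: [-0.8, 0.0, -3.9]
width: 0.0418
lin [ 0.0024  0.0915 -0.0003] turn 0.0002 tcp [ 0.6427 -0.0135  0.1725] w 0.0418 F [-0.8  0.  -3.9] t 11.15 tilt [-0.011  0.002 -1.   ]
shank tip pred px [[196.6 191.5]] collar [[194.4 170.4]] hole [[196.9 201.7]]
```

View pics/j.png

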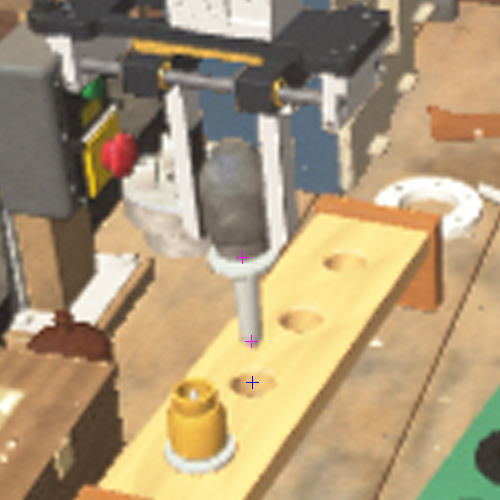

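```bash
python3 -m crank '{"linear":[[0.002,0.01,0],[0.002,0.03,0],[0.002,0.05,0],[0.002,0.07,0],[0.002,0.085,0],[0.002,0.09,0],[0.002,0.09,0],[0.002,0.09,0]],"turn":[0,0,0,0,0,0,0,0]}'; python3 -c "
from h import *
go(*WO[1],.081,-.0946);chk(1,.013,'pics/k.png')"
```

```text
time_s: 12.0
position: [0.6444, -0.0134, 0.0834]
tool_rot: [0.707, -0.706, 0.037, -0.03]
ft_force: [0.9, 0.6, -4.8]
width: 0.042
lin [-0.0003  0.0024 -0.0004] turn 0.0004 tcp [ 0.6444 -0.0134  0.0834] w 0.042 F [ 0.9  0.6 -4.8] t 12.0 tilt [-0.009  0.002 -1.   ]
shank tip pred px [[198.7 220.1]] collar [[196.7 201. ]] hole [[196.9 201.7]]
```

View pics/k.png

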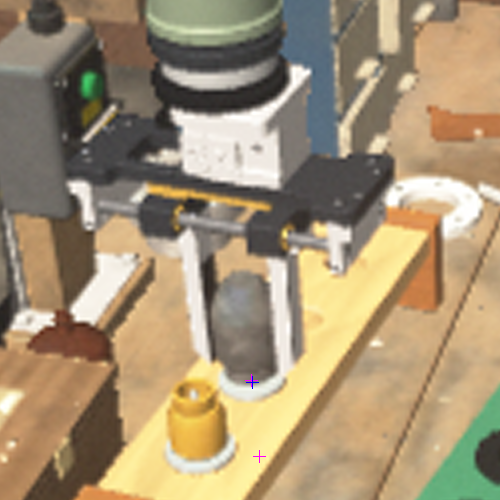

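```bash
python3 -m crank '{"linear":[[0,0.001,0],[0,0.002,0],[0,0.002,0]],"turn":[0,0,0]}'; python3 -m crank '{"linear":[[0,0,0],[0,0,0],[0,0,0],[0,0,0],[0,0,0],[0,0,0]],"turn":[0,0,0,0,0,0]}' 1;  python3 -m crank '{"linear":[[0,-0.03,0],[0,-0.07,0],[0,-0.11,0],[0,-0.12,0],[0,-0.12,0]],"turn":[0,0,0,0,0]}';python3 -c "
from h import *
go(*SO[2],.19,-.1836);chk(1,.007,'pics/l.png')"
```

```text
time_s: 12.35
position: [0.6448, -0.0135, 0.0827]
tool_rot: [0.707, -0.706, 0.036, -0.03]
ft_force: [-2.8, 0.2, 3.1]
width: 0.0423
time_s: 12.95
position: [0.6448, -0.0135, 0.0826]
tool_rot: [0.707, -0.706, 0.036, -0.03]
ft_force: [0.4, 0.0, -0.2]
width: 0.0866
time_s: 13.45
position: [0.6475, -0.014, 0.2054]
tool_rot: [0.707, -0.706, 0.034, -0.032]
ft_force: [0.5, 0.3, 0.2]
width: 0.0937
lin [-0.1895  0.0159 -0.0544] turn 0.0894 tcp [ 0.6475 -0.014   0.2054] w 0.0937 F [0.5 0.3 0.2] t 13.45 tilt [-0.003  0.001 -1.   ]
shank tip pred px [[193.3 177.6]] collar [[191.1 155.6]] hole [[196.9 201.7]]
```

View pics/l.png

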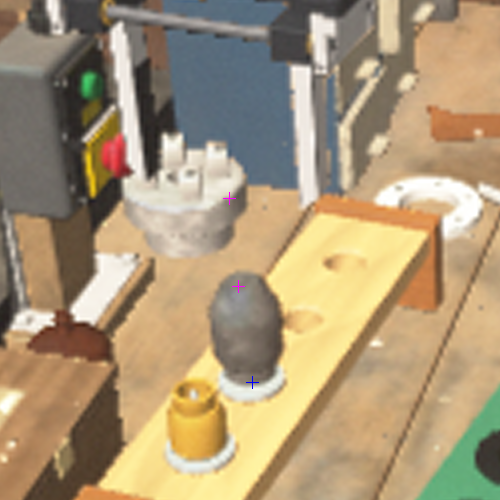

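The chuck is seated. Next is the live centre (TCP pick height 0.0805).

```bash
python3 -m crank '{"linear":[[-0.19,0.006,-0.054],[-0.19,0.006,-0.054],[-0.19,0.006,-0.054],[-0.19,0.006,-0.054],[-0.19,0.006,-0.054],[-0.19,0.006,-0.054],[-0.19,0.006,-0.054],[-0.19,0.006,-0.054]],"turn":[0.04,0.089,0.089,0.089,0.089,0.089,0.089,0.089]}'; python3 -c "
from h import *
go(*SO[2],.0805,-.1836)"
```

```text
time_s: 14.3
position: [0.453, -0.0497, 0.198]
tool_rot: [0.705, -0.704, 0.067, -0.062]
ft_force: [-0.7, 0.9, 1.4]
width: 0.094
lin [ 0.0016  0.1175 -0.0005] turn 0.001 tcp [ 0.453  -0.0497  0.198 ] w 0.094 F [-0.7  0.9  1.4] t 14.3 tilt [-0.007  0.002 -1.   ]
```

```bash
python3 -m crank '{"linear":[[0.001,0.03,0],[0.001,0.06,0],[0.001,0.09,0],[0.001,0.11,0],[0.001,0.117,0],[0.001,0.117,0],[0.001,0.117,0]],"turn":[0,0,0,0,0,0,0]}'; python3 -c "
from h import *
go(*SO[2],.0805,-.1836)
p=eyes.read_camera('side');cv2.imwrite('pics/m.png',cv2.resize(p['color'][100:300,150:350,::-1],None,fx=3,fy=3))"
```

```text
time_s: 15.0
position: [0.4545, -0.0499, 0.0819]
tool_rot: [0.704, -0.704, 0.066, -0.062]
ft_force: [0.4, -0.7, -0.5]
width: 0.0938
lin [-0.0008  0.0014 -0.0005] turn 0.0012 tcp [ 0.4545 -0.0499  0.0819] w 0.0938 F [ 0.4 -0.7 -0.5] t 15.0 tilt [-0.005  0.001 -1.   ]
```

View pics/m.png

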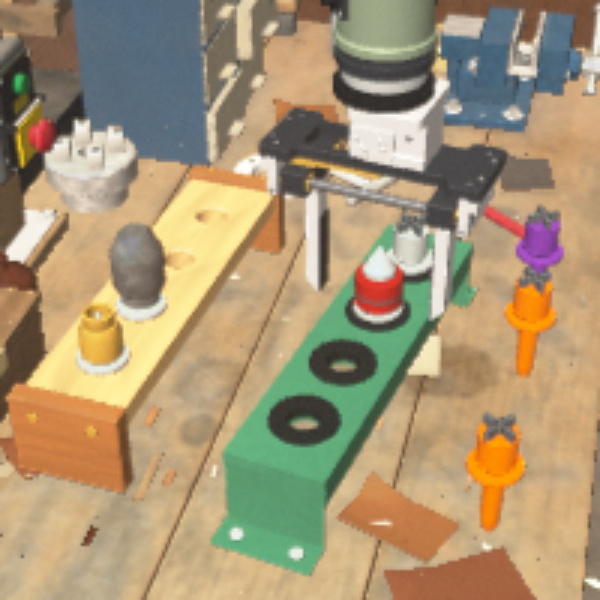

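```bash
python3 -m crank '{"linear":[[-0.001,0.001,0],[-0.001,0.001,0],[-0.001,0.001,0],[-0.001,0.001,0],[-0.001,0.001,0],[-0.001,0.001,0],[-0.001,0.001,0]],"turn":[0,0,0,0,0,0,0]}' -1 30; python3 -m crank '{"linear":[[0,-0.01,0],[0,-0.03,0],[0,-0.06,0],[0,-0.085,0],[0,-0.09,0],[0,-0.09,0]],"turn":[0,0,0,0,0,0]}'; python3 -c "
from h import *
go(*WO[2],.168,-.0946)
p=eyes.read_camera('side');cv2.imwrite('pics/n.png',cv2.resize(p['color'][100:300,150:350,::-1],None,fx=3,fy=3))"
```

```text
time_s: 15.75
position: [0.4537, -0.0498, 0.0812]
tool_rot: [0.704, -0.704, 0.066, -0.063]
ft_force: [-0.9, -0.4, -0.2]
width: 0.0414
time_s: 16.35
position: [0.4544, -0.05, 0.1717]
tool_rot: [0.704, -0.704, 0.066, -0.063]
ft_force: [-0.1, -0.4, -4.5]
width: 0.0391
lin [ 0.1864  0.0031 -0.0037] turn -0.0878 tcp [ 0.4544 -0.05    0.1717] w 0.0391 F [-0.1 -0.4 -4.5] t 16.35 tilt [-0.003  0.001 -1.   ]
```

View pics/n.png

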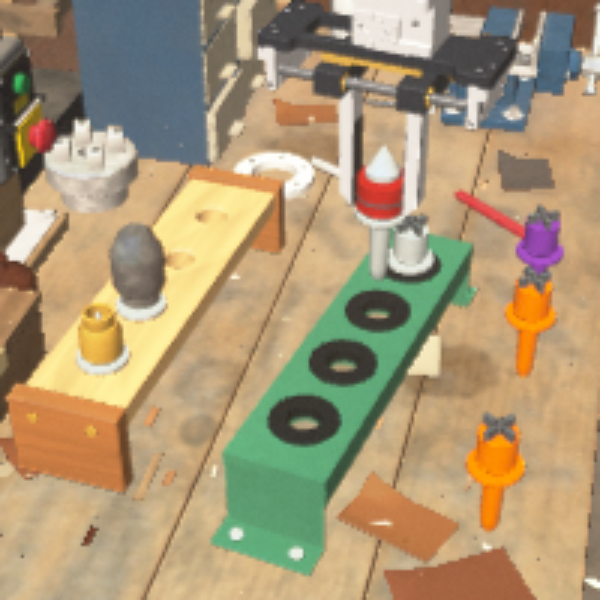

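```bash
python3 -m crank '{"linear":[[0.04,0,-0.001],[0.08,0,-0.001],[0.12,0,-0.002],[0.16,0,-0.003],[0.184,0,-0.0035],[0.188,0,-0.0035],[0.188,0,-0.0035],[0.188,0,-0.0035]],"turn":[-0.02,-0.04,-0.06,-0.08,-0.088,-0.088,-0.088,-0.088]}'; python3 -c "
from h import *
go(*WO[2],.0765,-.0946);chk(2,.0085,'pics/o.png')"
```

```text
time_s: 17.2
position: [0.6355, -0.0866, 0.1674]
tool_rot: [0.707, -0.706, 0.037, -0.03]
ft_force: [0.5, -0.4, -4.1]
width: 0.0392
lin [ 0.0026  0.0909 -0.0009] turn 0.0002 tcp [ 0.6355 -0.0866  0.1674] w 0.0392 F [ 0.5 -0.4 -4.1] t 17.2 tilt [-0.01   0.003 -1.   ]
shank tip pred px [[208.8 176.1]] collar [[207.1 155.6]] hole [[208.8 185.8]]
```

View pics/o.png

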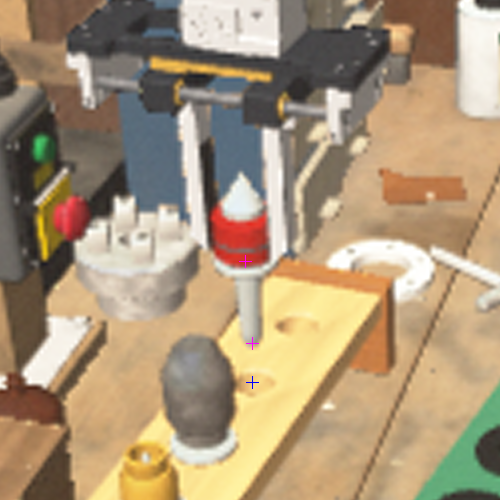

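```bash
python3 -m crank '{"linear":[[0.002,0.01,0],[0.002,0.03,0],[0.002,0.05,0],[0.002,0.07,0],[0.002,0.085,0],[0.002,0.09,0],[0.002,0.09,0],[0.002,0.09,0]],"turn":[0,0,0,0,0,0,0,0]}'; python3 -c "
from h import *
go(*WO[2],.0765,-.0946);chk(2,.0085,'pics/p.png')"
```

```text
time_s: 18.05
position: [0.6373, -0.0867, 0.0786]
tool_rot: [0.707, -0.706, 0.036, -0.031]
ft_force: [-0.6, 0.5, -3.4]
width: 0.0394
lin [-0.0002  0.0021 -0.0008] turn 0.0003 tcp [ 0.6373 -0.0867  0.0786] w 0.0394 F [-0.6  0.5 -3.4] t 18.05 tilt [-0.008  0.002 -1.   ]
shank tip pred px [[210.1 204. ]] collar [[208.6 185.3]] hole [[208.8 185.8]]
```

View pics/p.png

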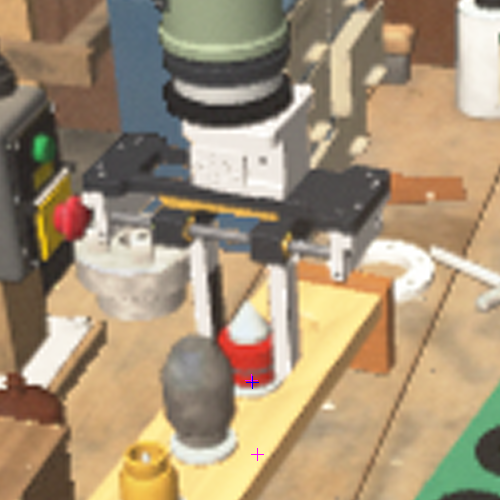

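```bash
python3 -m crank '{"linear":[[0,0.001,0],[0,0.002,0],[0,0.002,0]],"turn":[0,0,0]}'; python3 -m crank '{"linear":[[0,0,0],[0,0,0],[0,0,0],[0,0,0],[0,0,0],[0,0,0]],"turn":[0,0,0,0,0,0]}' 1;  python3 -m crank '{"linear":[[0,-0.03,0],[0,-0.07,0],[0,-0.11,0],[0,-0.12,0],[0,-0.12,0]],"turn":[0,0,0,0,0]}';python3 -c "
from h import *
go(*SO[3],.19,-.1836);chk(2,.007,'pics/q.png')"
```

```text
time_s: 18.4
position: [0.6379, -0.087, 0.0775]
tool_rot: [0.707, -0.706, 0.036, -0.031]
ft_force: [-0.8, -0.4, -0.1]
width: 0.0391
time_s: 19.0
position: [0.6378, -0.087, 0.0774]
tool_rot: [0.707, -0.706, 0.036, -0.031]
ft_force: [-0.4, 0.1, -0.0]
width: 0.0836
time_s: 19.5
position: [0.6403, -0.0876, 0.2003]
tool_rot: [0.706, -0.706, 0.034, -0.033]
ft_force: [-0.4, 0.3, 0.1]
width: 0.0937
lin [-0.1959  0.0105 -0.0542] turn 0.0893 tcp [ 0.6403 -0.0876  0.2003] w 0.0937 F [-0.4  0.3  0.1] t 19.5 tilt [-0.001  0.    -1.   ]
shank tip pred px [[206.  164.1]] collar [[204.4 142.9]] hole [[208.8 185.8]]
```

View pics/q.png

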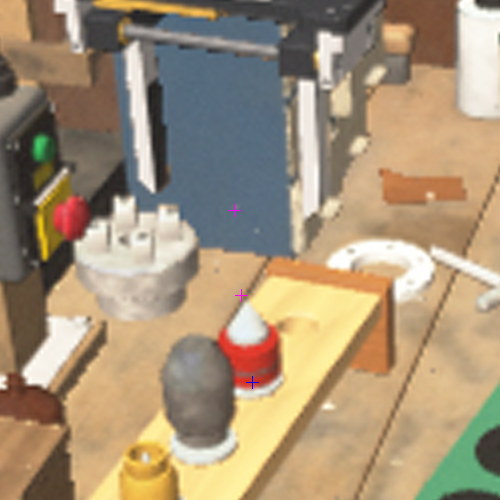

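The live centre is seated. Last is the silver spur.

```bash
python3 -m crank '{"linear":[[-0.196,0,-0.054],[-0.196,0,-0.054],[-0.196,0,-0.054],[-0.196,0,-0.054],[-0.196,0,-0.054],[-0.196,0,-0.054],[-0.196,0,-0.054],[-0.196,0,-0.054]],"turn":[0.04,0.089,0.089,0.089,0.089,0.089,0.089,0.089]}'; python3 -c "
from h import *
go(*SO[3],.0805,-.1836)"
```

```text
time_s: 20.35
position: [0.4399, -0.1225, 0.1985]
tool_rot: [0.704, -0.704, 0.066, -0.062]
ft_force: [1.4, 0.3, -0.5]
width: 0.0942
lin [ 0.001   0.118  -0.0006] turn 0.001 tcp [ 0.4399 -0.1225  0.1985] w 0.0942 F [ 1.4  0.3 -0.5] t 20.35 tilt [-0.006  0.001 -1.   ]
```

```bash
python3 -m crank '{"linear":[[0,0.03,0],[0,0.06,0],[0,0.09,0],[0,0.11,0],[0,0.118,0],[0,0.118,0],[0,0.118,0]],"turn":[0,0,0,0,0,0,0]}'; python3 -c "
from h import *
go(*SO[3],.0805,-.1836)
p=eyes.read_camera('side');cv2.imwrite('pics/r.png',cv2.resize(p['color'][80:280,200:400,::-1],None,fx=3,fy=3))"
```

```text
time_s: 21.05
position: [0.4405, -0.1227, 0.0813]
tool_rot: [0.704, -0.704, 0.066, -0.063]
ft_force: [0.1, -0.2, -0.3]
width: 0.0939
lin [-0.0003  0.0008 -0.0005] turn 0.0015 tcp [ 0.4405 -0.1227  0.0813] w 0.0939 F [ 0.1 -0.2 -0.3] t 21.05 tilt [-0.004  0.001 -1.   ]
```

View pics/r.png

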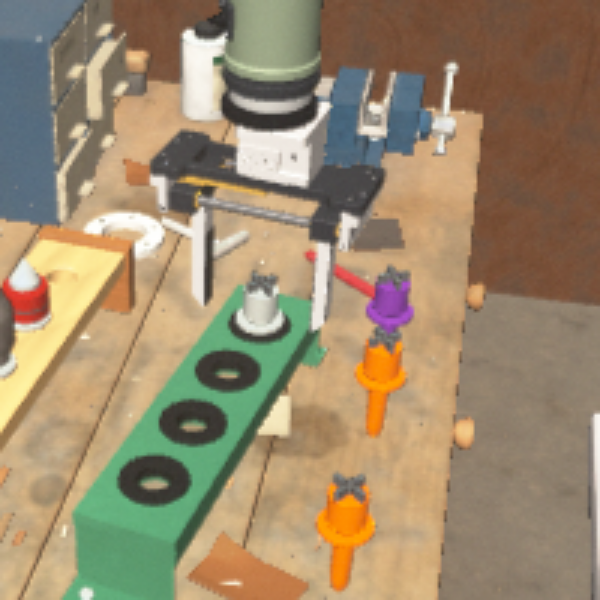

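```bash
python3 -m crank '{"linear":[[0,0.0005,0],[0,0.0005,0],[0,0.0005,0],[0,0.0005,0],[0,0.0005,0],[0,0.0005,0],[0,0.0005,0],[0,0.0005,0]],"turn":[0,0,0,0,0,0,0,0]}' -1 30; python3 -m crank '{"linear":[[0,-0.01,0],[0,-0.03,0],[0,-0.06,0],[0,-0.085,0],[0,-0.09,0],[0,-0.09,0]],"turn":[0,0,0,0,0,0]}'; python3 -c "
from h import *
go(*WO[3],.168,-.0946)
p=eyes.read_camera('side');cv2.imwrite('pics/s.png',cv2.resize(p['color'][80:280,200:400,::-1],None,fx=3,fy=3))"
```

```text
time_s: 21.9
position: [0.4407, -0.1228, 0.0812]
tool_rot: [0.704, -0.704, 0.066, -0.063]
ft_force: [0.6, -0.1, 0.4]
width: 0.0336
time_s: 22.5
position: [0.4414, -0.1231, 0.1719]
tool_rot: [-0.704, 0.704, -0.065, 0.064]
ft_force: [0.2, -0.5, -2.4]
width: 0.0294
lin [ 0.1923  0.0037 -0.0033] turn -0.0876 tcp [ 0.4414 -0.1231  0.1719] w 0.0294 F [ 0.2 -0.5 -2.4] t 22.5 tilt [-0.002 -0.    -1.   ]
```

View pics/s.png

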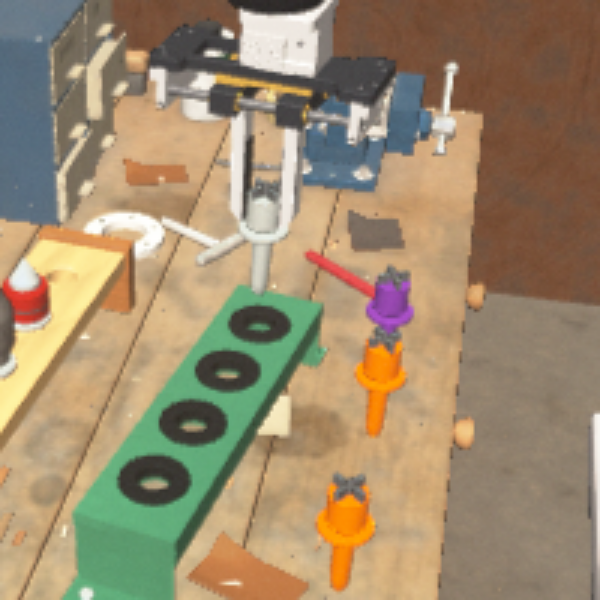

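```bash
python3 -m crank '{"linear":[[0.04,0,-0.001],[0.08,0,-0.001],[0.12,0,-0.002],[0.16,0,-0.003],[0.19,0,-0.003],[0.194,0,-0.003],[0.194,0,-0.003],[0.194,0,-0.003]],"turn":[-0.02,-0.04,-0.06,-0.08,-0.088,-0.088,-0.088,-0.088]}'; python3 -c "
from h import *
go(*WO[3],.0765,-.0946);chk(3,.0085,'pics/t.png')"
```

```text
time_s: 23.35
position: [0.6289, -0.1601, 0.1679]
tool_rot: [0.707, -0.706, 0.036, -0.03]
ft_force: [-0.2, 0.4, -2.7]
width: 0.0295
lin [ 0.002   0.0913 -0.0011] turn 0.0004 tcp [ 0.6289 -0.1601  0.1679] w 0.0295 F [-0.2  0.4 -2.7] t 23.35 tilt [-0.008  0.002 -1.   ]
shank tip pred px [[219.6 161.8]] collar [[218.3 141.8]] hole [[219.6 171.4]]
```

View pics/t.png

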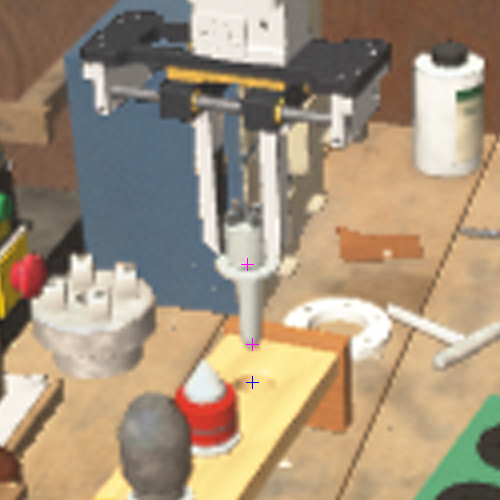

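```bash
python3 -m crank '{"linear":[[0.002,0.01,-0.001],[0.002,0.03,-0.001],[0.002,0.05,-0.001],[0.002,0.07,-0.001],[0.002,0.085,-0.001],[0.002,0.09,-0.001],[0.002,0.09,-0.001],[0.002,0.09,-0.001]],"turn":[0,0,0,0,0,0,0,0]}'; python3 -c "
from h import *
go(*WO[3],.0765,-.0946);chk(3,.0085,'pics/u.png')"
```

```text
time_s: 24.2
position: [0.6303, -0.1613, 0.0787]
tool_rot: [0.707, -0.706, 0.036, -0.031]
ft_force: [-0.0, 1.0, -2.6]
width: 0.0294
lin [-0.0003  0.0023  0.0001] turn 0.0002 tcp [ 0.6303 -0.1613  0.0787] w 0.0294 F [-0.   1.  -2.6] t 24.2 tilt [-0.006  0.002 -1.   ]
shank tip pred px [[220.6 188.8]] collar [[219.5 170.6]] hole [[219.6 171.4]]
```

View pics/u.png

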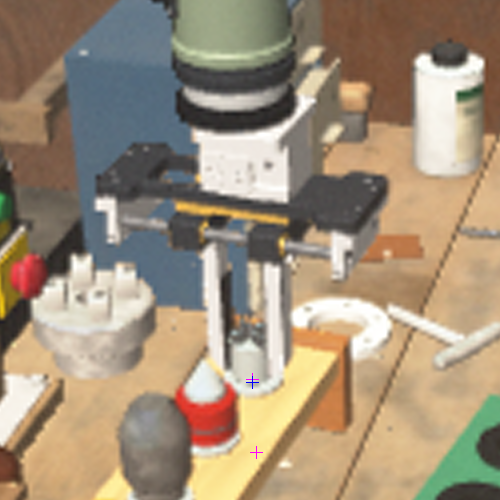

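Then lower it, release, and retreat up and toward the start side, clear of the top camera's view.

```bash
python3 -m crank '{"linear":[[0,0.001,0],[0,0.002,0],[0,0.002,0]],"turn":[0,0,0]}'; python3 -m crank '{"linear":[[0,0,0],[0,0,0],[0,0,0],[0,0,0],[0,0,0],[0,0,0]],"turn":[0,0,0,0,0,0]}' 1;  python3 -m crank '{"linear":[[0,-0.03,0],[0,-0.07,0],[0,-0.11,0],[0,-0.14,0],[0,-0.14,0]],"turn":[0,0,0,0,0]}'; python3 -m crank '{"linear":[[-0.2,0,-0.35],[-0.2,0,-0.35],[-0.2,0,-0.35],[-0.2,0,-0.35],[-0.2,0,-0.35],[-0.2,0,-0.35],[-0.2,0,-0.35],[-0.2,0,-0.35]],"turn":[0,0,0,0,0,0,0,0]}';python3 -c "
from h import *
go(.3,.4,.2,0)
for n in('top','side'):
    p=eyes.read_camera(n);r=slice(100,240) if n=='top' else slice(130,280);c=slice(170,370) if n=='top' else slice(140,340)
    cv2.imwrite(f'pics/v_{n}.png',cv2.resize(p['color'][r,c,::-1],None,fx=4,fy=4,interpolation=2))
    for t in('cup_centre','drill_chuck','live_centre','drive_spur'):
        for d in eyes.recognise(p,t)[:4]: print(n,t,round(d['p'],2),(p['T']@[*d['centre'],1])[:3].round(3))
"
```

```text
time_s: 24.55
position: [0.6304, -0.1613, 0.0786]
tool_rot: [0.707, -0.706, 0.036, -0.031]
ft_force: [-4.2, 2.1, 6.0]
width: 0.0293
time_s: 25.15
position: [0.6303, -0.1613, 0.0784]
tool_rot: [0.707, -0.706, 0.036, -0.031]
ft_force: [0.1, -0.6, 0.5]
width: 0.074
time_s: 25.65
position: [0.6347, -0.1629, 0.2252]
tool_rot: [-0.705, 0.707, -0.032, 0.035]
ft_force: [0.5, -0.3, 1.2]
width: 0.0939
time_s: 26.45
position: [0.4021, -0.4914, 0.2234]
tool_rot: [-0.706, 0.707, -0.032, 0.035]
ft_force: [1.2, -0.7, -0.1]
width: 0.0944
lin [-0.1857  0.0221  0.8778] turn -0.0943 tcp [ 0.4021 -0.4914  0.2234] w 0.0944 F [ 1.2 -0.7 -0.1] t 26.45 tilt [ 0.004 -0.001 -1.   ]
top cup_centre 0.53 [0.641 0.062 0.098]
top drill_chuck 0.69 [ 0.638 -0.018  0.128]
top live_centre 0.65 [ 0.631 -0.088  0.103]
top drive_spur 0.8 [ 0.626 -0.161  0.102]
top drive_spur 0.8 [0.339 0.101 0.097]
top drive_spur 0.66 [ 0.335 -0.085  0.091]
top drive_spur 0.63 [ 0.336 -0.174  0.097]
side cup_centre 0.6 [0.648 0.07  0.094]
side cup_centre 0.23 [ 0.627 -0.153  0.091]
side drill_chuck 0.74 [0.64  0.001 0.117]
side live_centre 0.73 [ 0.633 -0.077  0.103]
side drive_spur 0.82 [ 0.333 -0.073  0.074]
side drive_spur 0.7 [ 0.63  -0.153  0.089]
side drive_spur 0.64 [0.336 0.106 0.072]
side drive_spur 0.56 [ 0.33  -0.167  0.078]
```

View pics/v_top.png

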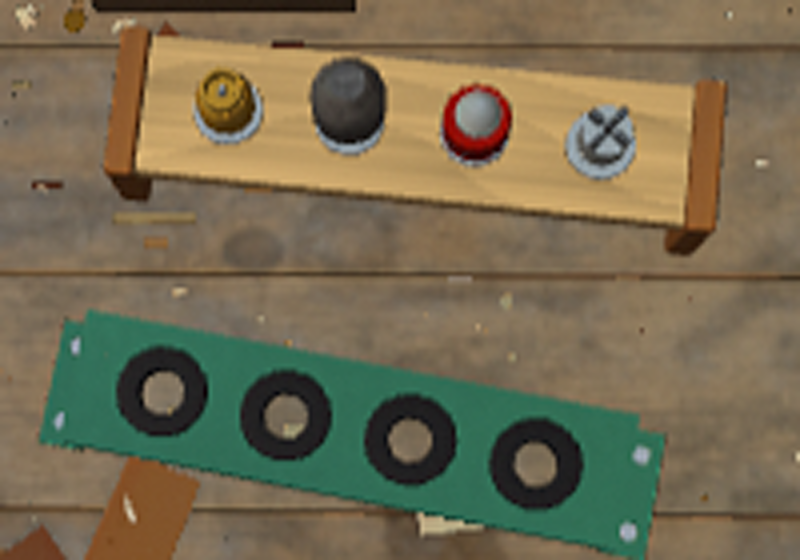

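View pics/v_side.png

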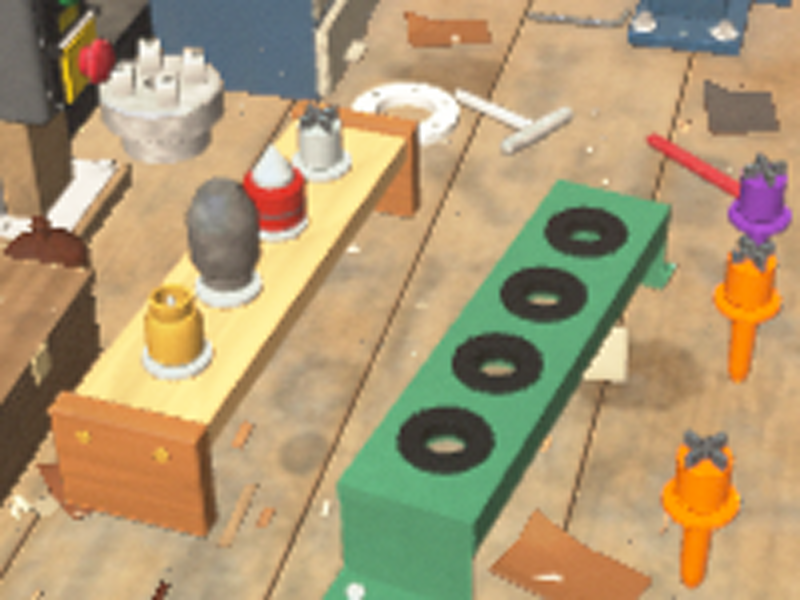

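All four collars sit flat on the wood, in the order cup, chuck, live centre, spur. The green rack is empty and the gripper is clear of everything.

```bash
python3 -c "
from plant import order
print(order.sign_off())"
```

```text
the job is handed in; nothing more can be done
None
```

All four accessories are now in the wooden rack in their original order, left to right: cup centre, drill chuck, live centre, silver drive spur. I handed the job in at about 26.6 s, well under the 96 s limit.

- **Seating:** In the last top and side pictures all four stand upright with their collars flat on the wood. The green rack is empty, and the gripper was open and well clear. I judged the seating by eye from the pictures, plus the contact force felt when lowering the chuck and the spur. I did not measure collar height separately.
- **Look-alikes:** The orange and purple spurs were left untouched.
- **Forces:** The wrist force readings I saw stayed below about 8 N.
- **Disagreements:** The two cameras' recognised centres differ by up to about 19 mm (the chuck, in y), and most of the rest agree within 10 mm. The side camera also gave one weak false "cup centre" (p 0.23) at the spur's place. Neither contradicts what the pictures show.

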